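Point out the widger and the empty tray bay it belongs in

ROBOT

A 6-joint arm with a two-finger parallel gripper is mounted at the origin on the work surface. World frame = base frame: x ahead of the robot, y to its left, z up, the work surface at z = 0. Lengths are in mm, angles in degrees, forces in N, time in s.
With the tool pointing down it reaches from about 350 to 850 mm from the base axis. Payload 8.1 kg.
Tool frame: the origin (TCP) lies at the very end of the fingers, on their centre line; the grasp point (between the pads) lies 19 mm behind it; z points along the fingers, y is the line along which they close (so a half turn about z gives the same grasp; the last joint's range is limited). The gripper opens to 85 mm and grips with 20 to 120 N. Pads are 22 mm wide; open, the fingers measure 114 mm over their backs; the gripper's body (76 mm by 85 mm) begins 54 mm behind the grasp point. The pads swing forward as they close: fully open they stand 13 mm farther back than shut.
Start: joints at [-4.893, 7.471, 85.268, -0, 87.261, -4.893], TCP at [600.004, 0.022, 231.292] pointing down, gripper open.
Joint ranges: [-169.43, 169.43], [-51.17, 129.36], [1.28, 143.12], [-76.62, 256.62], [0, 156.53], [-152.29, 152.29]. Speed limits (degrees/s): [136.94, 136.94, 159.86, 180, 180, 180].

INTERFACE

Orientations are given as [roll, pitch, yaw] about the fixed x, y, z axes, in that order (R = Rz(yaw) Ry(pitch) Rx(roll)).
In Python, from bench import r gives the robot as it stands.
- The arm moves only by the shell command python3 -m jog 'ROWS' [FORCE]. ROWS is JSON, a list of rows, each a list of 7 numbers: the turn, a rotation vector about the tool's x, y, z in degrees, then the shift along the tool's x, y, z in mm, then the closure, from -1 (fully open) to 1 (shut), so that 0 is half open. A call has 1 to 5 rows; each row shifts and turns the commanded pose from where the row before left it, along the tool's axes as they then stand; what a row does not reach is not made up. A row lasts 1/10 s, in which the tool goes at most 50 mm and 8.59 degrees, less where a joint would pass 70% of its speed; a pose out of reach is approached as far as the arm can. A call is refused whole if a number of a shift passes 50 or a number of a turn 8.59, either way. A call with a gripper value outside its range is refused whole. The fingers move at their own pace and stop on an object; FORCE is the grip in N (left out, the last holds). Time passes only in rows, so rows that do not move let the fingers close. It gives the time, the measured TCP pose, the force, the opening and the grip force at its end, in the units of the state.
- r.sense(): the state, without advancing time (a new reading comes with each control period).
- r.snapshot(name): name is "scene" or "side" or "wrist"; returns a dict with "pixels" (420x560x3 uint8, red, green, blue), "fx", "fy", "cx", "cy" (pixels), "k1" (the pictures are not rectified: a ray, as slopes to the right and down, at radius r is drawn at 1 + k1 r^2 times it, then the intrinsics apply), "world_to_cam" (4x4, takes a point from world to camera coordinates); the wrist camera has in their place "hand_eye" (4x4, takes a point from camera to tool coordinates, whose origin is the TCP and whose axes are the flange's). Camera axes: x right, y up, looking along -z (the intrinsics and any distortion apply to the point x, -y, -z); pixel columns grow to the right and rows downward; lengths in mm; the calibration is good to about 2 mm. A picture is of the moment at which its call begins: read the wrist's pose just before it. There is no depth.
- r.hand_in(): hands the job in; it is judged then, once.
The state is a dict: "time": time; "joint_pos": joint angles; "qd": joint speeds; "joint_efforts": joint torques, N m; "tool_pos": TCP position; "tcp_rot": TCP orientation; "ft_force": force on the tool from outside, world axes, zero at the start; "wrist_torque": the same for the moment, N m; "finger_gap": finger opening in mm; "grip_force": force on a finger pad.
Only numpy, scipy, OpenCV 4.12 (cv2) and the standard library are available. Lean on these libraries where they do the work, as an engineer would, in place of code of your own. Each camera call takes 0.05 s, during which the arm holds its last target. There are 200 camera calls.

TASK

Show a helper where the steel widger lying on the table belongs, without touching anything at all: hold the fingertips about 3 cm above the middle of the widger for two seconds or a little more, then raise the hand, cross well above everything without pointing at any other thing on the way, and lower the fingertips to about 3 cm above the rim of the four-compartment grey tray, over the middle of its one empty compartment. Stay there for two seconds and finish in that pose, still pointing.

Things in the scene. Friction and masses are not known exactly. Their poses are not given: they have to be found in the camera images.
- widger_mid (a point): Middle of the widger, the stainless steel seedling tool: a flat narrow scooped strip 180 mm long (along its x), 6 mm high, 20 mm wide at one end (its -x) tapering to 11 mm at the other. It lies flat on the table to the right of the tray; the point is half-way along it, 3 mm above the table; z is up. Its place may be swapped with the dibber's.
- dibber_mid (a point): Middle of the dibber, not to be pointed at: a round pointed steel rod 24 mm thick with a 60 mm wooden crossbar at one end, 170 mm long in all (along its x), lying on the table to the right of the tray, beside the widger. The point is 13 mm above the table.
- tray: The bench's lift-out tray of grey resin, standing fixed on the table: 270 mm along its x, 430 mm along its y, 55 mm high to the rim, walls and floor 5 mm. Three dividers across make four equal compartments side by side along its y, each about 260 mm (x) by 100 mm (y), with their middles at y = -158, -53, 53 and 158 mm. One is empty. Origin: centre of its underside, z up.
- empty_bay (a point): The middle of the floor of the empty compartment, the one of the four with nothing in it (which one varies), within 5 mm; 5 mm above the table, 50 mm below the tray's rim. Axes as the tray's: x along the compartment, z up.
- cultivator_mid (a point): Middle of the red plastic hand cultivator (three-tined hand fork), 220 mm long, 70 mm wide, 30 mm high, lying in one compartment of the tray.
- pots_top (a point): Middle of the mouth of the nested pair of black plastic pots, 88 mm across the rim, standing in one compartment of the tray; this point is at their top, 95 mm above the compartment's floor (100 mm above the table), 45 mm above the tray's rim.
- foot_mid (a point): Middle of the white ceramic pot foot, a stepped block 55 x 36 mm and 45 mm high, standing in one compartment of the tray.
Not all that is in view belongs to the job. Of the things that look like the part that bears widger_mid, the middle-sized one is meant.

How it is judged:
By the outcome, as a careful person would: the job done as asked, in the order asked, and still so for the second after the job is handed in, with the robot touching nothing.
It also fails if it takes over 42 s, if anything falls off the work surface, if the arm or the gripper's body presses on something with over 40 N, if the wrist force passes 120 N, or if a joint passes its speed limit or range.

## Working session

There is one attempt and no reset: what is moved stays moved. The work goes in short steps, Python scripts to look and compute and a shell command to move; the robot and the scene stay as the last step left them, time stands still between calls to the robot, and variables do not carry over. Pictures are saved under pics/ and viewed, at most 10 in all, crops included, and the job is handed in when it is done.

```bash
mkdir -p pics; python3 - <<'E'
from bench import r
import cv2
s=r.sense();print(s['time'],s['tool_pos'],s['tcp_rot'],s['finger_gap'])
for n in("scene","wrist"):
    d=r.snapshot(n);cv2.imwrite(f"pics/{n}0.png",cv2.resize(d["pixels"][:,:,::-1],(800,600),interpolation=cv2.INTER_CUBIC))
    print(n,d['fx'],d['k1'],d.get('world_to_cam'),d.get('hand_eye'))
E
```

```text
0.0 [5.99444788e+02 8.64168928e-02 2.30227264e+02] [-1.79894532e+02 -9.84728409e-03  9.00010867e+01] 85.60041226851529
scene 450.3939999986414 -0.001967293740627456 [[-5.46496400e-01  8.37453375e-01 -3.67841577e-03  2.88118260e+02]
 [-5.97839049e-01 -3.87048052e-01  7.01984528e-01  2.39541950e+02]
 [ 5.86455588e-01  3.85831117e-01  7.12182696e-01 -1.51333035e+03]
 [ 0.00000000e+00  0.00000000e+00  0.00000000e+00  1.00000000e+00]] None
wrist 339.26120313524285 0.029730511117884825 None [[ 3.38158735e-04  9.49212352e-01  3.14635973e-01  8.07040797e+01]
 [ 9.99999922e-01 -3.85926897e-04  8.95252662e-05 -2.07587558e-01]
 [ 2.06404973e-04  3.14635918e-01 -9.49212408e-01 -1.42087593e+02]
 [ 0.00000000e+00  0.00000000e+00  0.00000000e+00  1.00000000e+00]]
```

View pics/scene0.png

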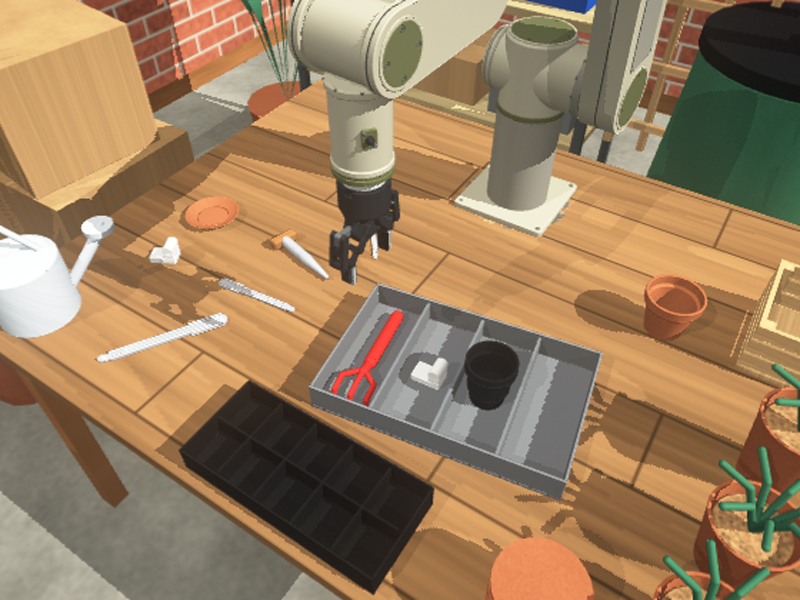

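View pics/wrist0.png

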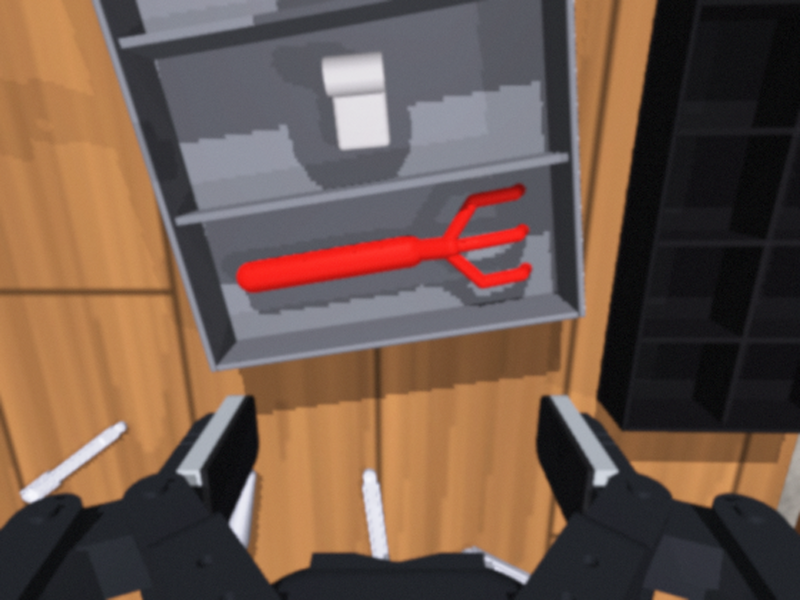

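The scene view shows the tray with its empty bay at the +y end (the right side, about (548,410)). There are strip-like tools at (97,358)-(228,318) and (220,283)-(293,309), and a third is hidden behind the hand; the wrist view shows it at (25,495)-(125,428). The dibber is at (285,240)-(328,278).

```bash
cat > h.py <<'E'
import numpy as np,cv2
from scipy.spatial.transform import Rotation as R
def pose(s):
    T=np.eye(4);T[:3,:3]=R.from_euler('xyz',s['tcp_rot'],degrees=True).as_matrix();T[:3,3]=s['tool_pos'];return T
def loc(d,uv,z,s=None):
    "uv in raw pixels -> world on plane z"
    C=np.linalg.inv(d['world_to_cam']) if 'world_to_cam' in d else pose(s)@d['hand_eye']
    K=np.array([[d['fx'],0,d['cx']],[0,d['fy'],d['cy']],[0,0,1]])
    p=cv2.undistortPoints(np.array([uv],float),K,np.array([d['k1'],0,0,0.]))[0]
    v=np.c_[p[:,0],-p[:,1],-np.ones(len(p))]@C[:3,:3].T
    o=C[:3,3];return o+v*((z-o[2])/v[:,2])[:,None]
f=lambda uv:(np.array(uv)+.5)*.7-.5
E
python3 - <<'E'
from h import *
from bench import r
np.set_printoptions(precision=1,suppress=True)
d=r.snapshot('scene');s=r.sense();w=r.snapshot('wrist')
for n,c,z,uv in [('long',d,3,[(98,358),(228,319)]),('mid',d,3,[(221,282),(294,309)]),('dib',d,13,[(285,240),(328,278)]),('rim',d,55,[(378,285),(602,352),(563,485),(311,389)]),('div3',d,50,[(540,338),(500,455)])]:
    p=loc(c,f(uv),z);print(n,p[:,:2].tolist(),np.linalg.norm(p[1]-p[0]))
p=loc(w,f([(25,495),(125,428)]),3,s);print('small',p,np.linalg.norm(p[1]-p[0]))
p=loc(w,f([(215,368),(582,316)]),55,s);print('rimw',p)
im=d['pixels'][:,:,::-1]
cv2.imwrite('pics/a.png',cv2.resize(im[170:270,60:240],(800,444),interpolation=cv2.INTER_CUBIC))
cv2.imwrite('pics/b.png',cv2.resize(im[190:355,210:430],(800,600),interpolation=cv2.INTER_CUBIC))
E
```

```text
Traceback (most recent call last):
IndexError: index 1 is out of bounds for axis 0 with size 1
```

```bash
sed -i 's/,0,0,0.\]))\[0\]/,0,0,0.])).reshape(-1,2)/' h.py
python3 - <<'E'
from h import *
from bench import r
np.set_printoptions(precision=1,suppress=True)
d=r.snapshot('scene');s=r.sense();w=r.snapshot('wrist')
for n,c,z,uv in [('long',d,3,[(98,358),(228,319)]),('mid',d,3,[(221,282),(294,309)]),('dib',d,13,[(285,240),(328,278)]),('rim',d,55,[(378,285),(602,352),(563,485),(311,389)]),('div3',d,50,[(540,338),(500,455)])]:
    p=loc(c,f(uv),z);print(n,p[:,:2].round().tolist(),np.linalg.norm(p[1]-p[0]))
p=loc(w,f([(25,495),(125,428)]),3,s);print('small',p,np.linalg.norm(p[1]-p[0]))
p=loc(w,f([(215,368),(582,316)]),55,s);print('rimw',p)
im=d['pixels'][:,:,::-1]
cv2.imwrite('pics/a.png',cv2.resize(im[170:270,60:240],(800,444),interpolation=cv2.INTER_CUBIC))
cv2.imwrite('pics/b.png',cv2.resize(im[190:355,210:430],(800,600),interpolation=cv2.INTER_CUBIC))
E
```

```text
long [[862.0, -420.0], [663.0, -288.0]] 238.9397289875189
mid [[595.0, -371.0], [573.0, -199.0]] 173.89565844818839
dib [[432.0, -338.0], [476.0, -189.0]] 155.35631027155705
rim [[473.0, -68.0], [400.0, 347.0], [670.0, 388.0], [734.0, -24.0]] 421.7629128310257
div3 [[424.0, 244.0], [673.0, 289.0]] 252.76272419675928
small [[ 262.8 -225.4    3. ]
 [ 362.8 -156.9    3. ]] 121.2203740244097
rimw [[468.3 -74.3  55. ]
 [727.7 -34.3  55. ]]
```

View pics/a.png

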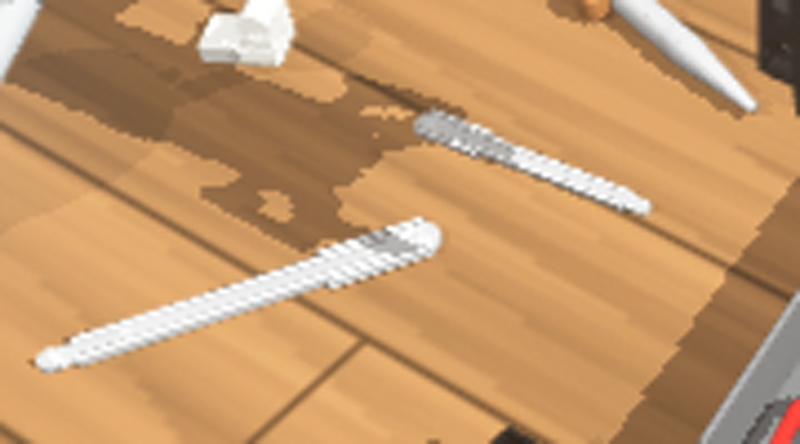

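View pics/b.png

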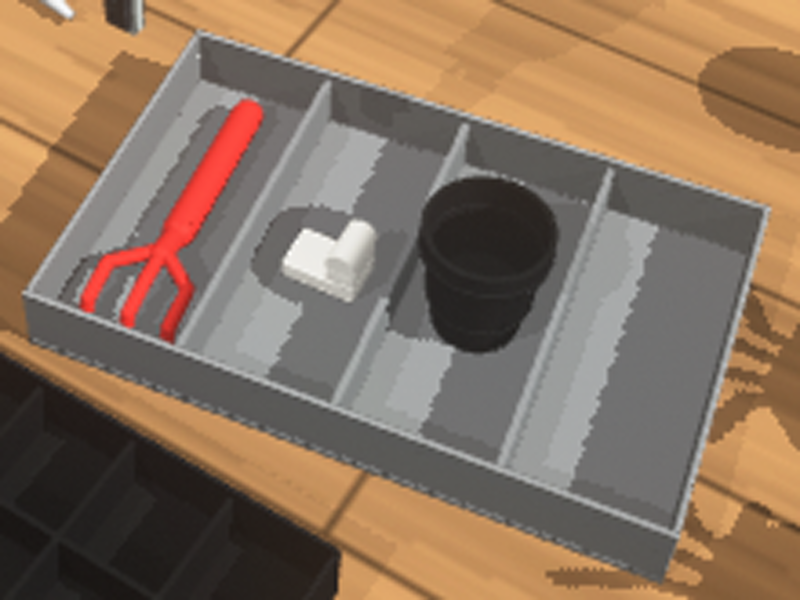

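Crop a shows the three-size candidate at (415,122)-(651,210), about 174 mm long. The lookalikes measure 239 mm and about 121 mm, so this is the middle-sized one. Crop b shows the rim corners at (200,32), (769,208), (672,532) and (27,293), and the rightmost bay is empty.

```bash
python3 -m jog '[[0,0,0,-48,0,-12,1],[0,0,0,-48,-4,-12,1],[0,0,0,-48,-4,-12,1],[0,0,0,-48,-4,-12,1],[0,0,0,-48,-4,-12,1]]'
python3 -m jog '[[0,0,0,-48,0,0,1],[0,0,0,-42,0,0,1],[0,0,0,0,0,0,1],[0,0,0,0,0,0,1]]'
python3 - <<'E'
from h import *
from bench import r
np.set_printoptions(precision=1,suppress=True)
d=r.snapshot('scene')
c=loc(d,np.array([(200,32),(769,208),(672,532),(27,293)])*.275+[209.6,189.6],55)[:,:2]
m=np.array([[-135,-215],[-135,215],[135,215],[135,-215]],float)
A,B=m-m.mean(0),c-c.mean(0)
y=np.arctan2((A[:,0]*B[:,1]-A[:,1]*B[:,0]).sum(),(A*B).sum());Ry=np.array([[np.cos(y),-np.sin(y)],[np.sin(y),np.cos(y)]])
print(c,c.mean(0),np.degrees(y),'resid',c-(A@Ry.T+c.mean(0)),'bay',Ry@[0,158]+c.mean(0))
s=r.sense();w=r.snapshot('wrist');print(s['time'],s['tool_pos'],s['tcp_rot'],s['finger_gap'])
cv2.imwrite('pics/w1.png',cv2.resize(w['pixels'][:,:,::-1],(800,600),interpolation=cv2.INTER_CUBIC))
E
```

```text
time: 0.8
tool_pos: [583.6, -241.8, 291.8]
tcp_rot: [180.0, 0.0, 90.0]
ft_force: [0.9, 0.2, -0.5]
finger_gap: 12.3
grip_force: 0.0
time: 1.2
tool_pos: [583.5, -331.0, 290.5]
tcp_rot: [-179.9, -0.1, 89.9]
ft_force: [0.2, 0.8, 0.1]
finger_gap: 0.2
grip_force: 0.0
[[469.4 -70.1]
 [401.8 347.4]
 [662.3 386. ]
 [730.1 -28.8]] [565.9 158.6] 9.091750634874572 resid [[ 2.8  4.9]
 [ 3.2 -2.2]
 [-2.9 -6.3]
 [-3.1  3.6]] bay [540.9 314.6]
1.25 [ 583.9 -329.9  290.8] [-180.   -0.   90.] -0.2832620826221822
```

View pics/w1.png

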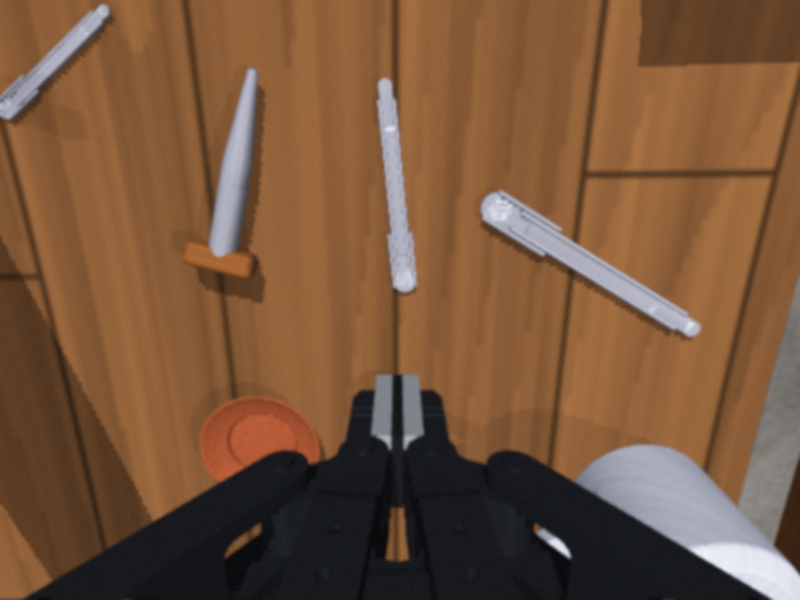

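The wrist view shows the middle widger from (385,80) to (404,292). The dibber is well to its left at about (235,180), and the long lookalike is to its right.

```bash
python3 - <<'E'
from h import *
from bench import r
s=r.sense();w=r.snapshot('wrist')
p=loc(w,f([(384.5,79),(404,292)]),3,s);print(p,p.mean(0),np.linalg.norm(p[1]-p[0]),s['tool_pos'])
E
```

```text
[[ 573.62001552 -200.9281961     3.        ]
 [ 590.3581219  -380.60489239    3.        ]] [ 581.98906871 -290.76654425    3.        ] 180.45464636829794 [ 584.14226671 -329.20234127  291.15312483]
```

```bash
python3 -m jog '[[0,0,0,40,-2,0,1],[0,0,0,0,0,45,1],[0,0,0,0,0,45,1],[0,0,0,0,0,45,1],[0,0,0,0,0,45,1]]' >/dev/null
python3 -m jog '[[0,0,0,0,0,40,1],[0,0,0,0,0,25,1],[0,0,0,0,0,12,1],[0,0,0,0,0,0,1],[0,0,0,0,0,0,1]]'
python3 - <<'E'
from h import *
from bench import r
d=r.snapshot('scene')
cv2.imwrite('pics/c.png',cv2.resize(d['pixels'][130:280,80:280,::-1],(800,600),interpolation=cv2.INTER_CUBIC))
E
```

```text
time: 2.35
tool_pos: [583.2, -290.0, 36.2]
tcp_rot: [179.9, 0.1, 90.0]
ft_force: [0.1, 0.6, 1.0]
finger_gap: 0.1
grip_force: 0.0
```

View pics/c.png

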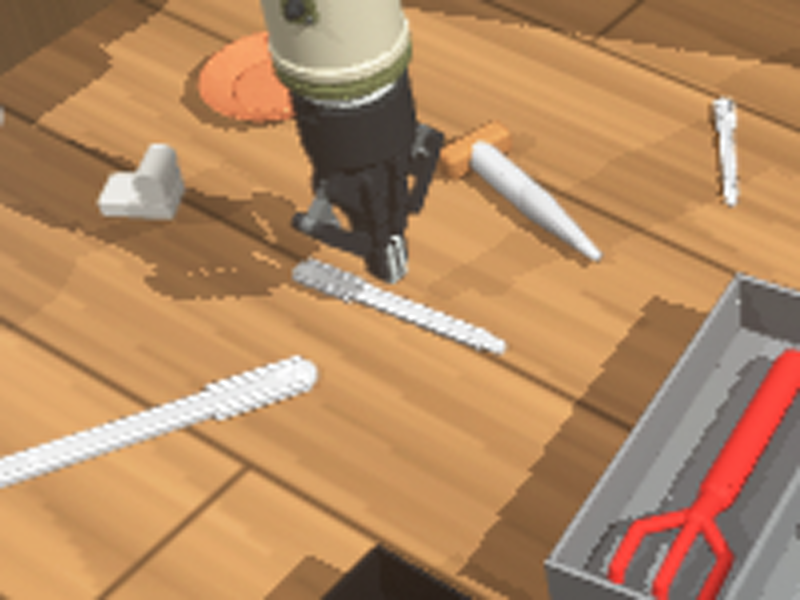

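The fingertips at (393,280) are over the widger's middle (400,306), with a small gap above it. Now the hold.

```bash
for i in 1 2 3 4 5; do python3 -m jog '[[0,0,0,0,0,0,1],[0,0,0,0,0,0,1],[0,0,0,0,0,0,1],[0,0,0,0,0,0,1],[0,0,0,0,0,0,1]]' >/dev/null; done
python3 -m jog '[[0,0,0,0,0,-40,1],[0,0,0,0,0,-50,1],[0,0,0,0,0,-50,1],[0,0,0,0,0,-50,1],[0,0,0,0,0,-50,1]]'
python3 -m jog '[[0,0,0,0,0,-25,1],[0,0,0,45,0,0,1],[0,0,0,48,-3,0,1],[0,0,0,48,-3,0,1],[0,0,0,48,-3,0,1]]'
python3 -m jog '[[0,0,0,48,-3,0,1],[0,0,0,48,-3,0,1],[0,0,0,48,-3,0,1],[0,0,0,48,-3,0,1],[0,0,0,48,-3,0,1]]'
python3 -m jog '[[0,0,0,48,-3,0,1],[0,0,0,48,-3,0,1],[0,0,0,48,-3,0,1],[0,0,0,25,-3,0,1],[0,0,0,0,0,0,1]]'
python3 - <<'E'
from h import *
from bench import r
s=r.sense();w=r.snapshot('wrist');print(s['time'],s['tool_pos'],s['tcp_rot'])
cv2.imwrite('pics/w2.png',cv2.resize(w['pixels'][:,:,::-1],(800,600),interpolation=cv2.INTER_CUBIC))
E
```

```text
time: 5.4
tool_pos: [581.7, -289.8, 276.5]
tcp_rot: [180.0, 0.0, 90.0]
ft_force: [1.8, -1.0, -1.0]
finger_gap: 0.2
grip_force: 0.0
time: 5.9
tool_pos: [572.6, -99.4, 299.4]
tcp_rot: [180.0, 0.0, 90.0]
ft_force: [-0.0, -1.2, 0.6]
finger_gap: -0.0
grip_force: 0.0
time: 6.4
tool_pos: [557.5, 140.9, 299.6]
tcp_rot: [180.0, -0.0, 90.0]
ft_force: [0.7, 0.9, 0.6]
finger_gap: -0.0
grip_force: 0.0
time: 6.9
tool_pos: [544.7, 311.7, 298.8]
tcp_rot: [-180.0, -0.0, 90.3]
ft_force: [1.0, -1.0, -0.9]
finger_gap: 0.2
grip_force: 0.0
6.9 [544.72352534 311.66020811 298.83055319] [-1.79953601e+02 -4.57611740e-02  9.02556613e+01]
```

View pics/w2.png

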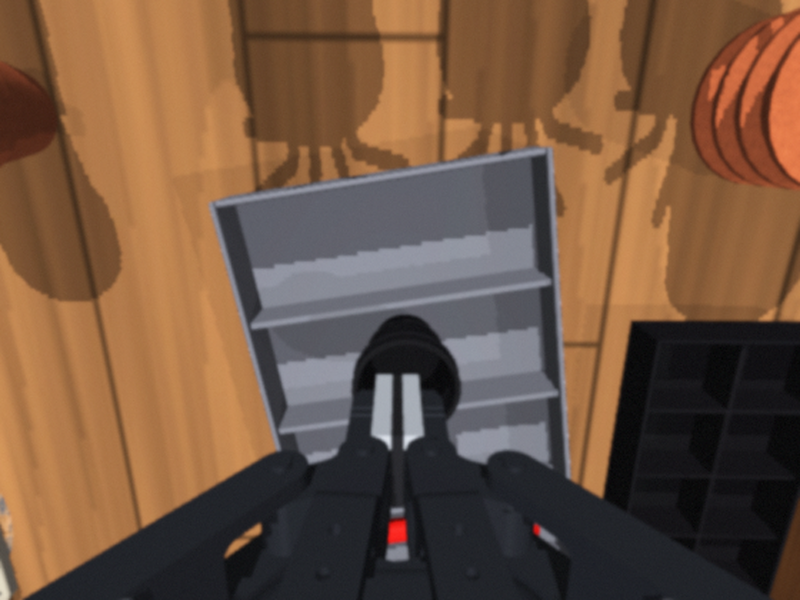

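The wrist view shows the end bay empty, with outer rim corners at (212,203) and (551,149) and divider-top ends at (253,325) and (551,281).

```bash
python3 - <<'E'
from h import *
from bench import r
s=r.sense();w=r.snapshot('wrist')
p=loc(w,f([(212,203),(551,149),(254,325),(551,281)]),55,s)[:,:2];print(p,s['tool_pos'])
e=p[1]-p[0];print(np.linalg.norm(e),np.degrees(np.arctan2(e[1],e[0])))
u=e/np.linalg.norm(e);n=np.array([-u[1],u[0]]);print('bay',p[:2].mean(0)-57*n,'4pt mean',p.mean(0))
E
```

```text
[[400.19984355 343.79592402]
 [660.94662693 384.91127628]
 [423.60124017 241.78828862]
 [671.94639059 281.51564118]] [545.33099075 309.64011789 298.89353464]
263.9684777337502 8.96079338669453
bay [539.45147365 308.04927631] 4pt mean [539.17352531 313.00278253]
```

```bash
python3 -m jog '[[0,0,0,1,-5,0,1],[0,0,0,0,0,45,1],[0,0,0,0,0,45,1],[0,0,0,0,0,45,1],[0,0,0,0,0,40,1]]' >/dev/null
python3 -m jog '[[0,0,0,0,0,26,1],[0,0,0,0,0,12,1],[0,0,0,0,0,0,1],[0,0,0,0,0,0,1],[0,0,0,0,0,0,1]]'
python3 - <<'E'
from h import *
from bench import r
d=r.snapshot('scene')
cv2.imwrite('pics/d.png',cv2.resize(d['pixels'][170:365,180:440,::-1],(800,600),interpolation=cv2.INTER_CUBIC))
E
```

```text
time: 8.0
tool_pos: [542.7, 309.5, 89.0]
tcp_rot: [179.8, -0.1, 90.0]
ft_force: [0.3, 0.1, 0.3]
finger_gap: 0.1
grip_force: 0.0
```

View pics/d.png

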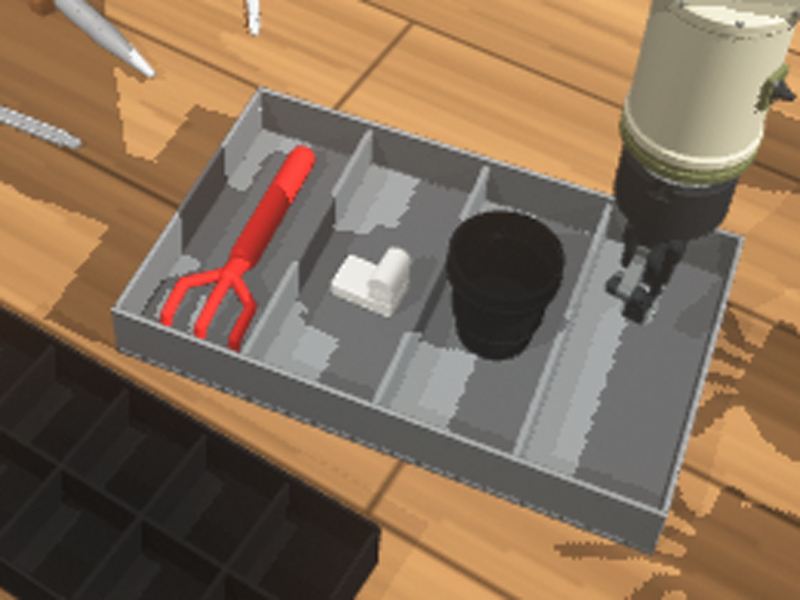

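The fingertips at (633,320) sit above the empty bay and clear of the pots. A 2 mm trim, then the hold.

```bash
python3 -m jog '[[0,0,0,2,-2,2,1],[0,0,0,0,0,0,1],[0,0,0,0,0,0,1],[0,0,0,0,0,0,1],[0,0,0,0,0,0,1]]' >/dev/null
for i in 1 2 3 4 5; do python3 -m jog '[[0,0,0,0,0,0,1],[0,0,0,0,0,0,1],[0,0,0,0,0,0,1],[0,0,0,0,0,0,1],[0,0,0,0,0,0,1]]' >pics/l; done; cat pics/l
python3 -c "from bench import r;print(r.hand_in())"
```

```text
time: 11.05
tool_pos: [539.0, 311.0, 84.3]
tcp_rot: [-180.0, -0.0, 90.0]
ft_force: [-0.4, 0.3, 0.1]
finger_gap: 0.1
grip_force: 0.0
the job is handed in; nothing more can be done
None
```

I pointed at the middle-sized widger from about 3 cm for over two seconds, crossed about 30 cm above the table, and finished pointing about 3 cm above the rim over the empty bay; I handed the job in at 11 s, with no contact sensed.

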